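# Nest the three cezves on the tray

## Task

Put the cezves away as one nested set on the round red tray: stand the largest upright near the middle of the tray, then lower the medium one into it, then the small one into the medium, each resting fully on the floor of the one around it. Set each down gently instead of dropping it, and do not knock the lokum dish, the saucer rack or the coffee cup; let go of everything at the end.

Things in the scene. Friction and masses are not known exactly. Their poses are not given: they have to be found in the camera images.
- cezve_large_mid (a point): large stainless cezve (open steel coffee pot, loose, standing upright, 170 g nominal): round, 62 mm high to the rim, outer diameter 96 mm at the rim narrowing evenly to 90 mm near the foot, wall 3 mm (mouth 90 mm inside), floor 5 mm thick. This point is on its axis, half-way up, 31 mm above its underside. z is up along the axis; its one straight handle points along its own -x.
- cezve_large_grip (a point): middle of the wooden handle of the large cezve, 94 mm from the cezve's axis along its -x and 79 mm above its underside. The handle rises outwards at 20 degrees: a thin bracket from the rim, then a wooden bar 66 mm long, 12 mm wide (along the cezve's y, flat upright sides), 14 mm thick, ending about 128 mm from the axis. Axes as the cezve's. Handles pass over the rims of the larger cezves, but would foul another handle that points nearly the same way.
- cezve_medium_mid (a point): medium stainless cezve (open steel coffee pot, loose, standing upright, 130 g nominal): round, 62 mm high to the rim, outer diameter 78 mm at the rim narrowing evenly to 72 mm near the foot, wall 3 mm (mouth 72 mm inside), floor 5 mm thick. This point is on its axis, half-way up, 31 mm above its underside. z is up along the axis; its one straight handle points along its own -x.
- cezve_medium_grip (a point): middle of the wooden handle of the medium cezve, 85 mm from the cezve's axis along its -x and 79 mm above its underside. The handle rises outwards at 20 degrees: a thin bracket from the rim, then a wooden bar 66 mm long, 12 mm wide (along the cezve's y, flat upright sides), 14 mm thick, ending about 119 mm from the axis. Axes as the cezve's. Handles pass over the rims of the larger cezves, but would foul another handle that points nearly the same way.
- cezve_small_mid (a point): small stainless cezve (open steel coffee pot, loose, standing upright, 100 g nominal): round, 62 mm high to the rim, outer diameter 60 mm at the rim narrowing evenly to 54 mm near the foot, wall 3 mm (mouth 54 mm inside), floor 5 mm thick. This point is on its axis, half-way up, 31 mm above its underside. z is up along the axis; its one straight handle points along its own -x.
- cezve_small_grip (a point): middle of the wooden handle of the small cezve, 76 mm from the cezve's axis along its -x and 79 mm above its underside. The handle rises outwards at 20 degrees: a thin bracket from the rim, then a wooden bar 66 mm long, 12 mm wide (along the cezve's y, flat upright sides), 14 mm thick, ending about 110 mm from the axis. Axes as the cezve's. Handles pass over the rims of the larger cezves, but would foul another handle that points nearly the same way.
- tray: round red melamine tray, does not move: outer diameter 170 mm, inner floor about 154 mm across, 5 mm above the counter; rim 12 mm high. Origin at the centre of its underside, on the counter.
- lokum_dish: bystander: glass lokum dish with domed lid, diameter 110 mm, 108 mm high, loose. Origin at the centre of its underside, z up.
- saucer_rack: bystander: loose wooden rack holding four upright white saucers; 110 mm (own x) by 150 mm (own y), 124 mm high. Origin at the centre of its underside, z up.
- coffee_cup: bystander: blue ceramic coffee cup, diameter 66 mm, 55 mm high, small handle at its own +y, loose. Origin at the centre of its underside, z up.
Things that resemble listed ones, but are neither listed nor needed, are in the scene too. What is shaped like the part that bears cezve_large_mid but blue is not meant.

How it is judged:
By the outcome, as a careful person would: the job done as asked, in the order asked, and still so for the second after the job is handed in, with the robot touching nothing.
It also fails if it takes over 72 s, if anything falls off the work surface, if the arm or the gripper's body presses on something with over 40 N, if the wrist force passes 120 N, or if a joint passes its speed limit or range.

## Robot

A 6-joint arm with a two-finger parallel gripper is mounted at the origin on the work surface. World frame = base frame: x ahead of the robot, y to its left, z up, the work surface at z = 0. Lengths are in mm, angles in rad, forces in N, time in s.
With the tool pointing down it reaches from about 275 to 825 mm from the base axis. Payload 4.9 kg.
Tool frame: the origin (TCP) lies at the very end of the fingers, on their centre line; the grasp point (between the pads) lies 19 mm behind it (ctrl.grasp_offset is the distance from the TCP to the grasp point, in mm); z points along the fingers, y is the line along which they close (so a half turn about z gives the same grasp; the last joint's range is limited). The gripper opens to 85 mm and grips with 20 to 120 N. Pads are 22 mm wide; open, the fingers measure 114 mm over their backs; the gripper's body (76 mm by 85 mm) begins 54 mm behind the grasp point. The pads swing forward as they close: fully open they stand 13 mm farther back than shut.
Start: joints at [-1.296, 0.326, -0.193, 1.052, 0, 1.437], TCP at [218.643, -504.692, 231.281] pointing down, gripper open.
Joint ranges: [-2.65, 2.65], [-0.97, 1.79], [-1.3, 1.35], [-1.93, 2.1], [-1.47, 1.37], [-3.14, 3.14]. Speed limits (rad/s): [2.57, 2.57, 3.14, 3.14, 3.14, 3.14].

## Interface

Orientations are given as a unit quaternion [x, y, z, w].
In Python, from rig import ctrl gives the robot as it stands. The module is installed in compiled form; this text tells all that it offers.
- The arm moves only by the tool apply_moves, never from a script. Its argument "series" is a list of rows, each a list of 7 numbers: the shift along the tool's x, y, z each as a share of 0.15 m, from -1 to 1, then the turn, a rotation vector about the tool's x, y, z each as a share of 1.5 rad, from -1 to 1, then the opening, from 0 (shut) to 1 (fully open). A call has 1 to 20 rows; each row is the pose to reach, as a shift and turn from the pose commanded when the call began, along the tool's axes at that moment; what a row does not reach only later rows make up. A row lasts 1/10 s, in which the tool goes at most 50 mm and 8.59 degrees, less where a joint would pass 70% of its speed; a pose out of reach is approached as far as the arm can. A call with a number of a shift or a turn outside -1 to 1 is refused whole. A call with a gripper value outside its range is refused whole. The fingers move at their own pace and stop on an object; "grip_force" is the grip in N (left out, the last holds). Time passes only in rows, so rows that repeat a pose let the fingers close. It gives the time, the measured TCP pose, the force, the opening and the grip force at its end, in the units of the state.
- ctrl.observe(): the state, without advancing time (a new reading comes with each control period).
- ctrl.read_camera(name): name is "scene" or "top" or "wrist"; returns a dict with "frame" (480x640x3 uint8, blue, green, red), "z_map" (480x640 float32, mm along the optical axis (not along the pixel's ray), 0 where there is no reading), "K" (3x3 intrinsics, pixels), "camera_from_world" (4x4, takes a point from world to camera coordinates); the wrist camera has in their place "tool_from_camera" (4x4, takes a point from camera to tool coordinates, whose origin is the TCP and whose axes are the flange's). Camera axes: x right, y down, z forward; pixel columns grow to the right and rows downward; lengths in mm; the calibration is good to about 2 mm. A picture is of the moment at which its call begins: read the wrist's pose just before it.
- ctrl.job_done(): hands the job in; it is judged then, once.
The state is a dict: "t": time; "joint_positions": joint angles; "qd": joint speeds; "joint_torque": joint torques, N m; "ee_pos": TCP position; "ee_rot": TCP orientation; "wrist_force": force on the tool from outside, world axes, zero at the start; "moment": the same for the moment, N m; "gripper_width": opening from 0.0 (shut) to 1.0 (fully open); "finger_force": force on a finger pad.
Only numpy, scipy, OpenCV 4.12 (cv2) and the standard library are available. Lean on these libraries where they do the work, as an engineer would, in place of code of your own. Each camera call takes 0.05 s, during which the arm holds its last target. There are 200 camera calls.

## Working session

There is one attempt and no reset: what is moved stays moved. The work goes in short steps, Python scripts to look and compute and a tool call to move; the robot and the scene stay as the last step left them, time stands still between calls to the robot, and variables do not carry over. Pictures are saved under pics/ and viewed, at most 10 in all, crops included, and the job is handed in when it is done.

Besides the shell and the picture viewer there is one more tool, called after "Emit:" in YAML: its name, and indented under it one key for each argument. apply_moves: Moves the arm, as the interface text tells. Its arguments: {"type":"object","properties":{"series":{"type":"array","items":{"type":"array","items":{"type":"number"}}},"grip_force":{"type":"number"}},"required":["series"]}

```bash
mkdir -p pics; python3 - <<'E'
from rig import ctrl
import cv2,numpy as np
s=ctrl.observe();print({k:np.round(v,3).tolist() for k,v in s.items()})
for n in("scene","top"):
    c=ctrl.read_camera(n);cv2.imwrite(f"pics/{n}0.png",c["frame"]);np.savez(f"{n}0.npz",**c)
    print(n,c["K"].tolist(),np.round(c["camera_from_world"],3).tolist())
E
```

```text
{'t': 0.0, 'joint_positions': [-1.296, 0.327, -0.194, 1.052, -0.0, 1.437], 'qd': [-0.0, -0.001, -0.0, 0.0, 0.002, 0.0], 'joint_torque': [-0.0, -44.34, 26.244, 0.015, -0.0, 0.0], 'ee_pos': [218.468, -504.106, 230.51], 'ee_rot': [0.979, 0.203, -0.0, -0.001], 'wrist_force': [0.34, -0.491, 0.265], 'moment': [-0.016, -0.005, -0.002], 'finger_force': 0.0, 'gripper_width': 1.0}
scene [[515.6262274798072, 0.0, 321.50861352900034], [0.0, 515.6262274798072, 234.59844763245061], [0.0, 0.0, 1.0]] [[0.611, 0.792, 0.006, -404.259], [0.521, -0.396, -0.756, -177.871], [-0.597, 0.465, -0.654, 1567.031], [0.0, 0.0, 0.0, 1.0]]
top [[601.3518880807673, 0.0, 329.1037221801166], [0.0, 601.3518880807673, 239.11984779383374], [0.0, 0.0, 1.0]] [[-0.001, -1.0, -0.001, 72.267], [-0.992, 0.002, -0.125, 537.833], [0.125, 0.001, -0.992, 1351.61], [0.0, 0.0, 0.0, 1.0]]
```

View pics/top0.png

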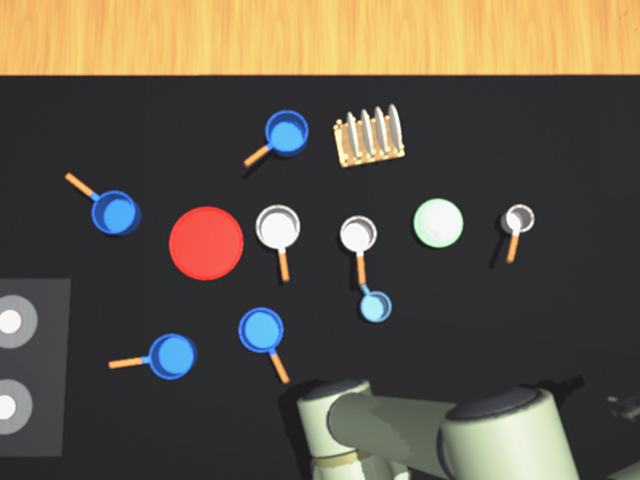

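View pics/scene0.png

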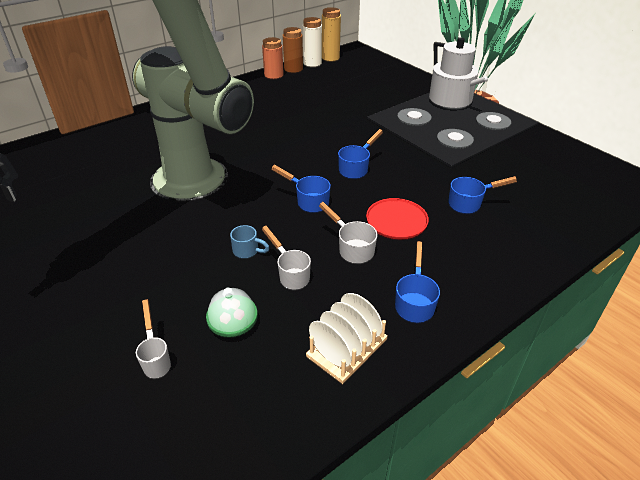

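The bare-steel pots are large at (278,228), medium at (358,235) and small at (518,220). The blue ones at (287,133), (116,213), (172,356) and (261,330) are decoys by colour. The tray is at (206,243) and the cup at (375,306), just beyond the medium handle's end.

```bash
cat > h.py <<'E'
import numpy as np,cv2
from scipy.spatial.transform import Rotation as R
from scipy.optimize import least_squares
def cloud(c,T=None):
    """world points (480,640,3); T = world_from_camera"""
    K=c["K"];z=c["z_map"].astype(float);v,u=np.mgrid[:480,:640]
    P=np.stack([(u-K[0,2])/K[0,0]*z,(v-K[1,2])/K[1,1]*z,z],-1)
    if T is None:T=np.linalg.inv(c["camera_from_world"])
    W=P@T[:3,:3].T+T[:3,3];W[z<=0]=np.nan
    return W
def ray(c,uv,h,T=None):
    if T is None:T=np.linalg.inv(c["camera_from_world"])
    uv=np.asarray(uv,float).reshape(-1,2);K=c["K"]
    d=np.c_[(uv[:,0]-K[0,2])/K[0,0],(uv[:,1]-K[1,2])/K[1,1],np.ones(len(uv))]@T[:3,:3].T
    o=T[:3,3];return o+d*((h-o[2])/d[:,2])[:,None]
def circ(p):
    f=least_squares(lambda q:np.hypot(p[:,0]-q[0],p[:,1]-q[1])-q[2],[*p.mean(0)[:2],40],loss="soft_l1");return f.x
E
python3 - <<'E'
from h import *
c=dict(np.load("top0.npz"));f=c["frame"];hsv=cv2.cvtColor(f,cv2.COLOR_BGR2HSV);W=cloud(c)
H,S,V=cv2.split(hsv)
big=lambda m:max(cv2.findContours(m.astype(np.uint8),0,cv2.CHAIN_APPROX_NONE)[0],key=cv2.contourArea)[:,0]
box=lambda u,v,r:(lambda m:(m.__setitem__((slice(v-r,v+r),slice(u-r,u+r)),True),m)[1])(np.zeros((480,640),bool))
k=big(((H<8)|(H>172))&(S>150)&(V>100)&box(206,243,50));print("tray",circ(ray(c,k,12)))
for n,u,v,r in(("L",278,228,60),("M",358,235,60),("S",518,220,50)):
    b=box(u,v,r)
    k=big((S<60)&(V>110)&box(u,v,26));q=circ(ray(c,k,62))
    zz=W[...,2];rim=b&(S<70)&(zz>52)&(zz<68);p=W[rim]
    m=(H<22)&(S>100)&(V>80)&b;k2=big(m);g=W[m];g=g[np.isfinite(g[:,0])]
    cen=ray(c,k2.mean(0),86)[0]
    print(n,"rim",q,"depthrim",circ(p),len(p),"handle",np.nanmedian(g,0),cen,"yawdeg of handle",np.degrees(np.arctan2(*(cen[:2]-q[:2])[::-1])))
for n,u,v,r in(("dish",438,222,26),("rack",370,135,45),("cup",375,303,24)):
    m=box(u,v,r)&(W[...,2]>15)
    p=W[m];print(n,np.nanmin(p,0).round(),np.nanmax(p,0).round())
cr=cv2.resize(f[190:300,230:340],(550,550),interpolation=cv2.INTER_CUBIC);cv2.imwrite("pics/cropL.png",cr)
E
```

```text
tray [532.80556368 360.05200678  86.76551992]
L rim [563.4046763  188.109211    49.91989088] depthrim [562.38576848 187.25490144  46.17079281] 236 handle [523.50324462 305.42536736   5.46139917] [523.61659737 298.00331226  86.        ] yawdeg of handle 109.90321270504585
M rim [547.05071891   6.13181901  41.09974386] depthrim [546.04133639   5.73901665  37.45206444] 202 handle [465.1290609    1.63746303  80.43411527] [463.57954675   1.84939741  86.        ] yawdeg of handle -177.06306092839324
S rim [ 581.34845022 -359.84797329   32.38824126] depthrim [ 580.67102664 -360.7744405    28.31591557] 187 handle [ 510.79483697 -335.83183285   81.14293759] [ 509.09764951 -332.90892541   86.        ] yawdeg of handle 159.5517951542521
dish [ 521. -236.   18.] [ 630. -126.  112.]
rack [ 717. -102.   15.] [840.  57. 129.]
cup [351. -65.  15.] [443.   4. 102.]
```

View pics/cropL.png

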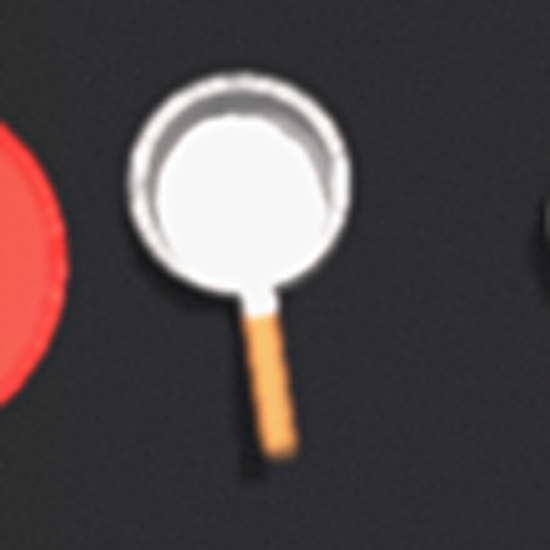

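```bash
cat >> h.py <<'E'
def plan(way,start=None):
    """way: list of (x,y,z,yawdeg of tool x), tool down; prints final row of each call"""
    if start is None:
        from rig import ctrl
        s=ctrl.observe();p=np.array(s["ee_pos"]);r=R.from_quat(s["ee_rot"])
        print("t",round(s["t"],2),"at",p.round(1),"q",np.round(s["joint_positions"],2),"grip",round(s["gripper_width"],3),"F",np.round(s["wrist_force"],1),"tilt",np.round(r.as_matrix()[:,2],3),"yaw",round(np.degrees(np.arctan2(*r.as_matrix()[1::-1,0])),1))
    else:p=np.array(start[:3]);r=R.from_euler("z",start[3],degrees=True)*R.from_euler("x",180,degrees=True)
    for w in way:
        t=np.array(w[:3],float);rt=R.from_euler("z",w[3],degrees=True)*R.from_euler("x",180,degrees=True)
        print(w,"->",(r.inv().apply(t-p)/150).round(3),((r.inv()*rt).as_rotvec()/1.5).round(3));p,r=t,rt
E
python3 - <<'E'
from h import *
c=dict(np.load("top0.npz"));f=c["frame"];H,S,V=cv2.split(cv2.cvtColor(f,cv2.COLOR_BGR2HSV))
def hd(x0,x1,y0,y1,cen,d):
    m=np.zeros_like(H);m[y0:y1,x0:x1]=255;m&=cv2.inRange(cv2.merge([H,S,V]),(8,100,80),(22,255,255))
    k=np.argwhere(m)[:,::-1];(a,b),(w,h_),an=cv2.minAreaRect(k.astype(np.float32));g=ray(c,(a,b),85)[0]
    y=np.arctan2(g[1]-cen[1],g[0]-cen[0]);print("handle c",g.round(1),"yaw",np.degrees(y).round(1),"grip from axis",(cen+d*np.array([np.cos(y),np.sin(y)])).round(1))
hd(260,310,245,300,np.array([562.4,187.3]),94)
hd(340,380,245,290,np.array([546,5.7]),85)
hd(490,540,225,280,np.array([580.7,-360.8]),76)
plan([(300,-330,240,60),(340,-200,240,100),(390,-60,230,140),(430,60,220,170),(470,171,180,190)])
E
```

```text
handle c [469.3 171.7  85. ] yaw -170.5 grip from axis [469.7 171.8]
handle c [462.2   1.6  85. ] yaw -177.2 grip from axis [461.1   1.6]
handle c [ 507.8 -333.    85. ] yaw 159.1 grip from axis [ 509.7 -333.7]
t 0.1 at [ 218.5 -504.2  230.6] q [-1.3   0.33 -0.19  1.05 -0.    1.44] grip 1.003 F [ 0.1  0.8 -0.1] tilt [-0.     0.002 -1.   ] yaw 23.4
(300, -330, 240, 60) -> [ 0.96  -0.85  -0.061] [-0.001 -0.    -0.426]
(340, -200, 240, 100) -> [ 0.884 -0.202 -0.   ] [-0.     0.    -0.465]
(390, -60, 230, 140) -> [0.861 0.49  0.067] [-0.     0.    -0.465]
(430, 60, 220, 170) -> [0.31  0.784 0.067] [ 0.     0.    -0.349]
(470, 171, 180, 190) -> [-0.134  0.775  0.267] [ 0.     0.    -0.233]
```

Emit:
apply_moves:
  series:
    - [0.96, -0.85, -0.06, 0, 0, -0.43, 1]
    - [0.96, -0.85, -0.06, 0, 0, -0.43, 1]
    - [0.96, -0.85, -0.06, 0, 0, -0.43, 1]
    - [0.96, -0.85, -0.06, 0, 0, -0.43, 1]
    - [0.96, -0.85, -0.06, 0, 0, -0.43, 1]
    - [0.96, -0.85, -0.06, 0, 0, -0.43, 1]

```text
t: 0.7
ee_pos: [300.5, -329.3, 240.3]
ee_rot: [0.864, 0.504, -0.0, 0.0]
wrist_force: [0.2, -0.5, 0.4]
gripper_width: 1.0
finger_force: 0.0
```

Emit:
apply_moves:
  series:
    - [0.88, -0.2, 0, 0, 0, -0.46, 1]
    - [0.88, -0.2, 0, 0, 0, -0.46, 1]
    - [0.88, -0.2, 0, 0, 0, -0.46, 1]
    - [0.88, -0.2, 0, 0, 0, -0.46, 1]
    - [0.88, -0.2, 0, 0, 0, -0.46, 1]
    - [0.88, -0.2, 0, 0, 0, -0.46, 1]

```text
t: 1.3
ee_pos: [339.3, -201.3, 240.2]
ee_rot: [0.644, 0.765, -0.0, -0.0]
wrist_force: [-0.3, 0.6, 1.1]
gripper_width: 1.003
finger_force: 0.0
```

Emit:
apply_moves:
  series:
    - [0.86, 0.49, 0.07, 0, 0, -0.46, 1]
    - [0.86, 0.49, 0.07, 0, 0, -0.46, 1]
    - [0.86, 0.49, 0.07, 0, 0, -0.46, 1]
    - [0.86, 0.49, 0.07, 0, 0, -0.46, 1]
    - [0.86, 0.49, 0.07, 0, 0, -0.46, 1]
    - [0.86, 0.49, 0.07, 0, 0, -0.46, 1]

```text
t: 1.9
ee_pos: [389.7, -61.2, 229.6]
ee_rot: [0.348, 0.938, -0.0, -0.0]
wrist_force: [-0.3, -0.6, -0.1]
gripper_width: 1.0
finger_force: 0.0
```

```bash
python3 - <<'E'
from h import *
plan([(440,80,220,170),(470,172,180,189.5)])
E
```

```text
t 1.9 at [389.7 -61.2 229.6] q [-0.34  0.04 -0.56  0.98 -0.    0.37] grip 1.0 F [-0.3 -0.6 -0.1] tilt [-0.  0. -1.] yaw 139.3
(440, 80, 220, 170) -> [0.36  0.933 0.064] [-0.    -0.    -0.357]
(470, 172, 180, 189.5) -> [-0.09   0.639  0.267] [ 0.     0.    -0.227]
```

Emit:
apply_moves:
  series:
    - [0.36, 0.93, 0.06, 0, 0, -0.36, 0.7]
    - [0.36, 0.93, 0.06, 0, 0, -0.36, 0.7]
    - [0.36, 0.93, 0.06, 0, 0, -0.36, 0.7]
    - [0.36, 0.93, 0.06, 0, 0, -0.36, 0.7]
    - [0.36, 0.93, 0.06, 0, 0, -0.36, 0.7]

```text
t: 2.4
ee_pos: [439.4, 80.4, 220.3]
ee_rot: [0.085, 0.996, -0.0, -0.0]
wrist_force: [-0.5, -0.9, -0.2]
gripper_width: 0.702
finger_force: 0.0
```

Emit:
apply_moves:
  series:
    - [-0.09, 0.64, 0.27, 0, 0, -0.23, 0.7]
    - [-0.09, 0.64, 0.27, 0, 0, -0.23, 0.7]
    - [-0.09, 0.64, 0.27, 0, 0, -0.23, 0.7]
    - [-0.09, 0.64, 0.27, 0, 0, -0.23, 0.7]
    - [-0.09, 0.64, 0.27, 0, 0, -0.23, 0.7]

```text
t: 2.9
ee_pos: [468.5, 170.8, 180.3]
ee_rot: [-0.086, 0.996, -0.0, -0.0]
wrist_force: [-0.3, -0.2, -0.2]
gripper_width: 0.701
finger_force: 0.0
```

```bash
cat >> h.py <<'E'
def wrist(name):
    from rig import ctrl
    s=ctrl.observe();c=ctrl.read_camera("wrist");T=np.eye(4);T[:3,:3]=R.from_quat(s["ee_rot"]).as_matrix();T[:3,3]=s["ee_pos"]
    c["T"]=T@c["tool_from_camera"];cv2.imwrite(f"pics/{name}.png",c["frame"]);np.savez(name+".npz",**c);return c
def handle(c,zlo=60,zhi=115):
    """wood points nearest image part: PCA axis in world xy"""
    W=cloud(c,c["T"]);m=cv2.inRange(cv2.cvtColor(c["frame"],cv2.COLOR_BGR2HSV),(8,90,60),(22,255,255))>0
    n,l,st,ce=cv2.connectedComponentsWithStats(m.astype(np.uint8))
    for i in np.argsort(-st[1:,4])[:3]+1:
        p=W[l==i];p=p[np.isfinite(p[:,0])]
        if len(p)<50:continue
        p=p[(p[:,2]>zlo)&(p[:,2]<zhi)]
        if len(p)<50:continue
        q=ray(c,ce[i],np.median(p[:,2]),c["T"])[0];cc=p[:,:2].mean(0);w,v=np.linalg.eigh(np.cov((p[:,:2]-cc).T));d=v[:,1]*np.sign(-v[0,1] if abs(v[0,1])>.3 else 1)
        e=(p[:,:2]-cc)@d
        print("handle px",ce[i].round(),"mean",p.mean(0).round(1),"mid",(cc+d*(e.max()+e.min())/2).round(1),"len",(e.max()-e.min()).round(1),"dir",np.degrees(np.arctan2(d[1],d[0])).round(1),"z",p[:,2].min().round(1),p[:,2].max().round(1),st[i])
E
python3 - <<'E'
from h import *
c=wrist("w1");handle(c)
plan([(470,172,61,189.5)])
E
```

```text
handle px [ 26. 171.] mean [459.1   0.6  83.2] mid [462.    0.7] len 65.5 dir -177.2 z 62.7 96.4 [   0  116   57  112 3716]
handle px [316. 226.] mean [461.3 166.8  87.6] mid [470.2 168.3] len 64.9 dir -170.3 z 72.7 96.5 [ 305  185   23  100 1685]
t 2.95 at [468.7 170.8 180.6] q [ 0.2   0.27 -0.4   0.89 -0.    0.03] grip 0.702 F [-0.2 -0.2 -0.3] tilt [ 0. -0. -1.] yaw -170.2
(470, 172, 61, 189.5) -> [-0.01   0.007  0.797] [-0.     0.     0.004]
```

View pics/w1.png

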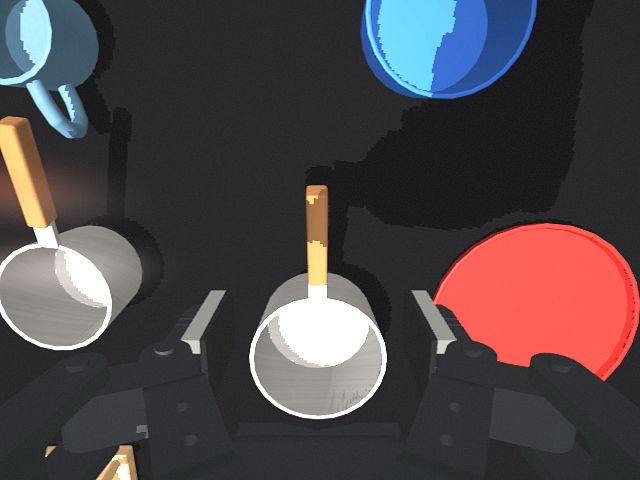

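The wrist view shows the large pot's handle centred between the fingers at (316,226), with the red tray to the right, so the alignment is good.

Emit:
apply_moves:
  series:
    - [0, -0.008, 0.3, 0, 0, 0, 0.7]
    - [0, -0.008, 0.55, 0, 0, 0, 0.7]
    - [0, -0.008, 0.7, 0, 0, 0, 0.7]
    - [0, -0.008, 0.8, 0, 0, 0, 0.7]
    - [0, -0.008, 0.8, 0, 0, 0, 0.7]
    - [0, -0.008, 0.8, 0, 0, 0, 0]
    - [0, -0.008, 0.8, 0, 0, 0, 0]
    - [0, -0.008, 0.8, 0, 0, 0, 0]
    - [0, -0.008, 0.8, 0, 0, 0, 0]
    - [0, -0.008, 0.8, 0, 0, 0, 0]
    - [0, -0.008, 0.8, 0, 0, 0, 0]
    - [0, -0.008, 0.8, 0, 0, 0, 0]
  grip_force: 90

```text
t: 4.15
ee_pos: [469.4, 171.0, 61.3]
ee_rot: [-0.088, 0.996, -0.0, 0.001]
wrist_force: [-1.7, -2.4, 6.6]
gripper_width: 0.123
finger_force: 87.9
```

```bash
python3 - <<'E'
from h import *
plan([(470,170,130,189.5)])
E
```

```text
t 4.15 at [469.4 171.   61.3] q [ 0.2   0.42 -0.55  0.6  -0.    0.03] grip 0.123 F [-1.7 -2.4  6.6] tilt [ 0.002 -0.001 -1.   ] yaw -169.9
(470, 170, 130, 189.5) -> [-0.003 -0.008 -0.458] [-0.001  0.001  0.007]
```

Emit:
apply_moves:
  series:
    - [0, 0, -0.04, 0, 0, 0, 0]
    - [0, 0, -0.1, 0, 0, 0, 0]
    - [0, 0, -0.2, 0, 0, 0, 0]
    - [0, 0, -0.3, 0, 0, 0, 0]
    - [0, 0, -0.37, 0, 0, 0, 0]
    - [0, 0, -0.4, 0, 0, 0, 0]
    - [0, 0, -0.4, 0, 0, 0, 0]

```text
t: 4.85
ee_pos: [469.1, 171.3, 120.9]
ee_rot: [-0.089, 0.996, 0.0, 0.001]
wrist_force: [-0.3, 0.6, -2.1]
gripper_width: 0.119
finger_force: 87.8
```

```bash
cat >> h.py <<'E'
def pot(zlo,zhi,cen,rad,rexp,n="top",zadd=0,save=None):
    """steel rim near cen by depth: fit plane + circle"""
    from rig import ctrl
    c=ctrl.read_camera(n)
    if save:cv2.imwrite(f"pics/{save}.png",c["frame"])
    W=cloud(c);S=cv2.cvtColor(c["frame"],cv2.COLOR_BGR2HSV)[...,1];V=c["frame"].max(2)
    m=(W[...,2]>zlo)&(W[...,2]<zhi)&(np.hypot(W[...,0]-cen[0],W[...,1]-cen[1])<rad)&(S<70)&(V>90)
    p=W[m];q=circ(p)
    rr=np.hypot(p[:,0]-q[0],p[:,1]-q[1]);p=p[abs(rr-rexp)<4]
    for _ in range(3):
        A=np.c_[p[:,:2]-q[:2],np.ones(len(p))];x=np.linalg.lstsq(A,p[:,2],rcond=None)[0];e=p[:,2]-A@x;p=p[e>-3] if len(p[e>-3])>20 else p
    print(n,"rim circ",circ(p).round(1),"n",len(p),"z",x[2].round(1),"slope deg xy",np.degrees(x[:2]).round(1));return p
E
python3 - <<'E'
from h import *
pot(95,140,(562,187),60,46.5,"top")
pot(95,140,(562,187),60,46.5,"scene",save="s1")
plan([(455,260,130,190),(440,344,130,190)])
E
```

```text
top rim circ [561.5 188.3  46.5] n 83 z 120.4 slope deg xy [-0.4 -1.3]
scene rim circ [565.2 186.   46.2] n 230 z 117.0 slope deg xy [-1.  -0.3]
t 4.95 at [468.3 171.1 119.9] q [ 0.2   0.34 -0.48  0.75  0.    0.02] grip 0.121 F [-0.7 -0.1 -1.4] tilt [-0.001 -0.    -1.   ] yaw -169.8
(455, 260, 130, 190) -> [-0.017  0.599 -0.067] [ 0.    -0.     0.002]
(440, 344, 130, 190) -> [0.001 0.569 0.   ] [0. 0. 0.]
```

View pics/s1.png

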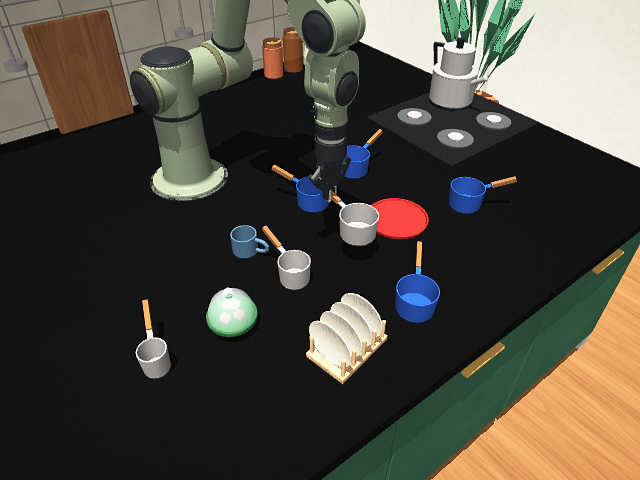

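The pot hangs level at (358,222).

Emit:
apply_moves:
  series:
    - [0, 0.06, 0, 0, 0, 0, 0]
    - [0, 0.18, 0, 0, 0, 0, 0]
    - [0, 0.34, 0, 0, 0, 0, 0]
    - [0, 0.5, 0, 0, 0, 0, 0]
    - [0, 0.66, 0, 0, 0, 0, 0]
    - [-0.006, 0.8, 0, 0, 0, 0, 0]
    - [-0.006, 0.92, 0, 0, 0, 0, 0]
    - [-0.006, 0.97, 0, 0, 0, 0, 0]

```text
t: 5.75
ee_pos: [443.0, 316.3, 119.6]
ee_rot: [-0.09, 0.996, 0.0, -0.001]
wrist_force: [-0.5, 0.6, -1.6]
gripper_width: 0.117
finger_force: 87.8
```

Emit:
apply_moves:
  series:
    - [0, 0.05, 0, 0, 0, 0, 0]
    - [0, 0.12, 0.03, 0, 0, 0, 0]
    - [0, 0.18, 0.1, 0, 0, 0, 0]
    - [0, 0.2, 0.18, 0, 0, 0, 0]
    - [0, 0.2, 0.24, 0, 0, 0, 0]
    - [0, 0.2, 0.27, 0, 0, 0, 0]
    - [0, 0.2, 0.27, 0, 0, 0, 0]
    - [0, 0.2, 0.27, 0, 0, 0, 0]

```text
t: 6.55
ee_pos: [438.8, 343.8, 79.8]
ee_rot: [-0.088, 0.996, -0.0, -0.0]
wrist_force: [0.1, -0.7, -1.8]
gripper_width: 0.121
finger_force: 87.9
```

```bash
python3 - <<'E'
from h import *
pot(55,110,(533,360),60,46.5,"top")
pot(55,110,(533,360),60,46.5,"scene")
plan([(440,344,65,190)])
E
```

```text
top rim circ [531.8 360.4  46.3] n 131 z 79.4 slope deg xy [-1.  -1.1]
scene rim circ [535.5 358.5  46.3] n 184 z 77.0 slope deg xy [-1.  -0.4]
t 6.65 at [439.1 344.1  80.2] q [ 0.53  0.48 -0.37  0.71 -0.    0.36] grip 0.122 F [ 0.4  1.2 -0.8] tilt [ 0.001  0.    -1.   ] yaw -169.9
(440, 344, 65, 190) -> [-0.005 -0.001  0.102] [0.    0.001 0.001]
```

Emit:
apply_moves:
  series:
    - [0, 0, 0.03, 0, 0, 0, 0]
    - [0, 0, 0.055, 0, 0, 0, 0]
    - [0, 0, 0.07, 0, 0, 0, 0]
    - [0, 0, 0.08, 0, 0, 0, 0]
    - [0, 0, 0.086, 0, 0, 0, 0]
    - [0, 0, 0.092, 0, 0, 0, 0]
    - [0, 0, 0.092, 0, 0, 0, 0]

```text
t: 7.35
ee_pos: [438.4, 344.1, 66.7]
ee_rot: [-0.089, 0.996, -0.0, -0.0]
wrist_force: [-2.4, -0.9, 5.1]
gripper_width: 0.125
finger_force: 88.7
```

Emit:
apply_moves:
  series:
    - [0, 0, 0, 0, 0, 0, 0.2]
    - [0, 0, 0, 0, 0, 0, 0.4]
    - [0, 0, 0, 0, 0, 0, 0.5]
    - [0, 0, 0, 0, 0, 0, 0.5]
    - [0, 0, -0.1, 0, 0, 0, 0.5]
    - [0, 0, -0.3, 0, 0, 0, 0.5]
    - [0, 0, -0.55, 0, 0, 0, 0.5]
    - [0, 0, -0.75, 0, 0, 0, 0.5]
    - [0, 0, -0.75, 0, 0, 0, 0.5]

```text
t: 8.25
ee_pos: [441.3, 345.7, 183.0]
ee_rot: [-0.088, 0.996, 0.002, 0.004]
wrist_force: [-0.2, 0.6, 0.1]
gripper_width: 0.498
finger_force: 0.0
```

```bash
python3 - <<'E'
from h import *
pot(55,80,(533,360),60,46.5,"top")
plan([(440,215,180,-174),(461.5,80,180,-177),(461.5,1.2,160,-177)])
E
```

```text
top rim circ [531.3 360.5  46.3] n 151 z 67.9 slope deg xy [-1.1  0.3]
t 8.3 at [440.2 345.  180.7] q [ 0.53  0.38 -0.25  0.94 -0.    0.36] grip 0.502 F [ 0.9  0.4 -0.6] tilt [ 0.004  0.002 -1.   ] yaw -169.8
(440, 215, 180, -174) -> [ 0.154 -0.853  0.003] [0.001 0.003 0.048]
(461.5, 80, 180, -177) -> [-0.048 -0.91  -0.   ] [ 0.    -0.     0.035]
(461.5, 1.2, 160, -177) -> [ 0.027 -0.525  0.133] [0. 0. 0.]
```

Emit:
apply_moves:
  series:
    - [0.05, -0.25, 0, 0, 0, 0.01, 0.5]
    - [0.1, -0.55, 0, 0, 0, 0.03, 0.5]
    - [0.15, -0.85, 0, 0, 0, 0.05, 0.5]
    - [0.15, -0.85, 0, 0, 0, 0.05, 0.5]

```text
t: 8.7
ee_pos: [437.5, 210.1, 176.9]
ee_rot: [-0.048, 0.999, -0.001, -0.002]
wrist_force: [0.4, 0.6, -0.3]
gripper_width: 0.502
finger_force: 0.0
```

Emit:
apply_moves:
  series:
    - [-0.02, -0.3, 0, 0, 0, 0.01, 0.5]
    - [-0.04, -0.6, 0, 0, 0, 0.03, 0.5]
    - [-0.05, -0.91, 0, 0, 0, 0.035, 0.5]
    - [-0.05, -0.91, 0, 0, 0, 0.035, 0.5]

```text
t: 9.1
ee_pos: [460.7, 75.5, 177.4]
ee_rot: [-0.021, 1.0, -0.001, -0.001]
wrist_force: [0.9, 1.9, -0.5]
gripper_width: 0.497
finger_force: 0.0
```

Emit:
apply_moves:
  series:
    - [0.03, -0.25, 0.1, 0, 0, 0, 0.5]
    - [0.03, -0.45, 0.13, 0, 0, 0, 0.5]
    - [0.03, -0.53, 0.13, 0, 0, 0, 0.5]
    - [0.03, -0.53, 0.13, 0, 0, 0, 0.5]
    - [0.03, -0.53, 0.13, 0, 0, 0, 0.5]

```text
t: 9.6
ee_pos: [459.8, 1.0, 158.8]
ee_rot: [-0.025, 1.0, 0.0, -0.0]
wrist_force: [1.1, -0.3, 0.5]
gripper_width: 0.5
finger_force: 0.0
```

```bash
python3 - <<'E'
from h import *
c=wrist("w2");handle(c)
plan([(461.5,1,62,-177)])
E
```

```text
handle px [315. 244.] mean [457.9  -2.5  85.9] mid [462.   -2.2] len 65.6 dir -176.9 z 71.0 96.8 [ 303  192   25  108 2477]
t 9.65 at [459.8   1.2 159. ] q [-0.16  0.23 -0.53  0.81  0.   -0.21] grip 0.502 F [-0.6 -0.3 -0.9] tilt [-0.     0.001 -1.   ] yaw -177.1
(461.5, 1, 62, -177) -> [-0.011 -0.002  0.647] [ 0.001 -0.    -0.001]
```

View pics/w2.png

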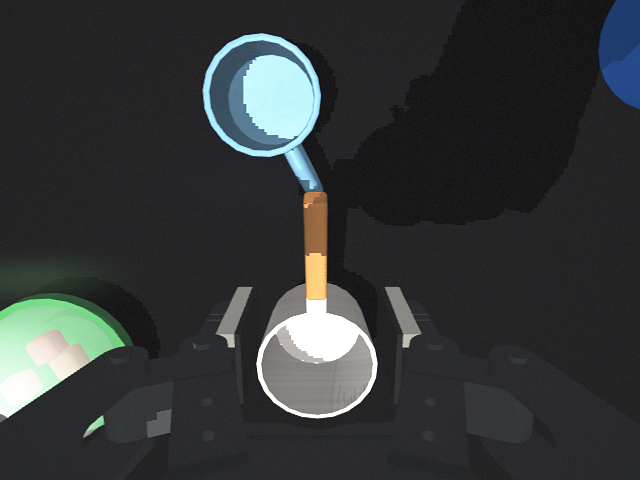

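The medium handle is between the pads at (315,244). The cup at (262,95), with its handle tip at (315,190), lies well clear of the fingers.

Emit:
apply_moves:
  series:
    - [-0.02, 0, 0.2, 0, 0, 0, 0.5]
    - [-0.02, 0, 0.45, 0, 0, 0, 0.5]
    - [-0.02, 0, 0.6, 0, 0, 0, 0.5]
    - [-0.02, 0, 0.65, 0, 0, 0, 0.5]
    - [-0.02, 0, 0.65, 0, 0, 0, 0.5]
    - [-0.02, 0, 0.65, 0, 0, 0, 0]
    - [-0.02, 0, 0.65, 0, 0, 0, 0]
    - [-0.02, 0, 0.65, 0, 0, 0, 0]
    - [-0.02, 0, 0.65, 0, 0, 0, 0]
    - [-0.02, 0, 0.65, 0, 0, 0, 0]
    - [-0.02, 0, 0.65, 0, 0, 0, 0]

```text
t: 10.75
ee_pos: [463.6, 0.1, 62.7]
ee_rot: [-0.025, 1.0, 0.0, 0.001]
wrist_force: [-1.8, 1.4, 6.1]
gripper_width: 0.12
finger_force: 88.0
```

Emit:
apply_moves:
  series:
    - [0, 0, -0.05, 0, 0, 0, 0]
    - [0, 0, -0.12, 0, 0, 0, 0]
    - [0, 0, -0.25, 0, 0, 0, 0]
    - [0, 0, -0.4, 0, 0, 0, 0]
    - [0, 0, -0.55, 0, 0, 0, 0]
    - [0, 0, -0.66, 0, 0, 0, 0]
    - [0, 0, -0.7, 0, 0, 0, 0]
    - [0, 0, -0.7, 0, 0, 0, 0]

```text
t: 11.55
ee_pos: [463.4, -0.0, 167.6]
ee_rot: [-0.025, 1.0, -0.0, 0.001]
wrist_force: [-0.1, -0.0, -1.4]
gripper_width: 0.116
finger_force: 87.9
```

```bash
python3 - <<'E'
from h import *
pot(145,190,(546,6),50,37.5,"top")
pot(145,190,(546,6),50,37.5,"scene")
plan([(490,110,170,-150),(515,200,170,-120),(524,275,170,-95)])
E
```

```text
h.py:17: RuntimeWarning: Mean of empty slice.
  f=least_squares(lambda q:np.hypot(p[:,0]-q[0],p[:,1]-q[1])-q[2],[*p.mean(0)[:2],40],loss="soft_l1");return f.x
  ret = um.true_divide(
Traceback (most recent call last):
  File "h.py", line 55, in pot
    print(n,"rim circ",circ(p).round(1),"n",len(p),"z",x[2].round(1),"slope deg xy",np.degrees(x[:2]).round(1));return p
                       ~~~~^^^
  File "h.py", line 17, in circ
    f=least_squares(lambda q:np.hypot(p[:,0]-q[0],p[:,1]-q[1])-q[2],[*p.mean(0)[:2],40],loss="soft_l1");return f.x
ValueError: Initial guess is outside of provided bounds
```

```bash
python3 - <<'E'
from h import *
pot(145,190,(548,6),50,37.5,"scene")
plan([(490,110,170,-150),(515,200,170,-120),(524,275,170,-95)])
E
```

```text
scene rim circ [549.1   2.8  37.3] n 200 z 162.6 slope deg xy [-1.2 -0.8]
t 11.65 at [4.623e+02 1.000e-01 1.660e+02] q [-0.16  0.23 -0.51  0.83 -0.   -0.21] grip 0.117 F [ 0.4 -0.3 -2.3] tilt [-0.001  0.    -1.   ] yaw -177.2
(490, 110, 170, -150) -> [-0.221  0.722 -0.027] [ 0.    -0.001 -0.316]
(515, 200, 170, -120) -> [-0.444  0.436  0.   ] [ 0.     0.    -0.349]
(524, 275, 170, -95) -> [-0.463  0.198  0.   ] [ 0.     0.    -0.291]
```

Emit:
apply_moves:
  series:
    - [-0.03, 0.08, -0.02, 0, 0, -0.04, 0]
    - [-0.08, 0.25, -0.05, 0, 0, -0.11, 0]
    - [-0.14, 0.44, -0.1, 0, 0, -0.2, 0]
    - [-0.19, 0.6, -0.1, 0, 0, -0.27, 0]
    - [-0.22, 0.72, -0.1, 0, 0, -0.32, 0]
    - [-0.22, 0.72, -0.1, 0, 0, -0.32, 0]

```text
t: 12.25
ee_pos: [489.9, 111.4, 180.2]
ee_rot: [-0.263, 0.965, 0.0, -0.001]
wrist_force: [-0.2, -0.3, -1.8]
gripper_width: 0.116
finger_force: 88.0
```

Emit:
apply_moves:
  series:
    - [-0.06, 0.05, 0, 0, 0, -0.05, 0]
    - [-0.16, 0.15, 0, 0, 0, -0.13, 0]
    - [-0.28, 0.27, 0, 0, 0, -0.22, 0]
    - [-0.38, 0.37, 0, 0, 0, -0.3, 0]
    - [-0.44, 0.43, 0, 0, 0, -0.35, 0]
    - [-0.44, 0.43, 0, 0, 0, -0.35, 0]

```text
t: 12.85
ee_pos: [514.4, 199.0, 180.4]
ee_rot: [-0.503, 0.864, 0.0, -0.001]
wrist_force: [-0.1, -0.1, -1.7]
gripper_width: 0.121
finger_force: 88.1
```

```bash
python3 - <<'E'
from h import *
plan([(524.2,277.4,180,-95)])
E
```

```text
t 12.85 at [514.4 199.  180.4] q [ 0.24  0.37 -0.27  0.94 -0.   -0.82] grip 0.121 F [-0.1 -0.1 -1.7] tilt [-0.001 -0.001 -1.   ] yaw -119.6
(524.2, 277.4, 180, -95) -> [-0.487  0.201  0.002] [ 0.001 -0.001 -0.286]
```

Emit:
apply_moves:
  series:
    - [-0.06, 0.03, 0, 0, 0, -0.04, 0]
    - [-0.18, 0.08, 0, 0, 0, -0.1, 0]
    - [-0.31, 0.13, 0, 0, 0, -0.18, 0]
    - [-0.42, 0.18, 0, 0, 0, -0.25, 0]
    - [-0.487, 0.2, 0.03, 0, 0, -0.286, 0]
    - [-0.487, 0.2, 0.1, 0, 0, -0.286, 0]
    - [-0.487, 0.2, 0.17, 0, 0, -0.286, 0]
    - [-0.487, 0.2, 0.2, 0, 0, -0.286, 0]
    - [-0.487, 0.2, 0.2, 0, 0, -0.286, 0]

```text
t: 13.75
ee_pos: [523.7, 275.6, 150.1]
ee_rot: [-0.675, 0.738, 0.0, -0.001]
wrist_force: [-0.0, 0.3, -1.5]
gripper_width: 0.116
finger_force: 88.1
```

```bash
python3 - <<'E'
from h import *
pot(130,170,(531,360),50,37.5,"top",save="t2")
pot(130,170,(533,360),50,37.5,"scene",save="s2")
pot(60,78,(533,360),60,46.5,"scene")
plan([(524.2,277.4,72,-95)])
a=cv2.imread("pics/t2.png")[170:320,120:320];b=cv2.imread("pics/s2.png")[130:280,300:500]
cv2.imwrite("pics/ts2.png",cv2.resize(np.hstack([a,b]),None,fx=2,fy=2))
E
```

```text
h.py:17: RuntimeWarning: Mean of empty slice.
  f=least_squares(lambda q:np.hypot(p[:,0]-q[0],p[:,1]-q[1])-q[2],[*p.mean(0)[:2],40],loss="soft_l1");return f.x
  ret = um.true_divide(
Traceback (most recent call last):
  File "h.py", line 51, in pot
    p=W[m];q=circ(p)
             ~~~~^^^
  File "h.py", line 17, in circ
    f=least_squares(lambda q:np.hypot(p[:,0]-q[0],p[:,1]-q[1])-q[2],[*p.mean(0)[:2],40],loss="soft_l1");return f.x
ValueError: Initial guess is outside of provided bounds
```

Top is blocked by the arm, so I use the scene camera.

```bash
python3 - <<'E'
from h import *
a=cv2.imread("pics/t2.png")[170:320,120:320]
for z in((130,170,50,37.5),(58,78,60,46.5)):
    try:pot(z[0],z[1],(533,360),z[2],z[3],"scene",save="s2")
    except Exception as e:print("fail",z)
plan([(524.2,277.4,72,-95)])
b=cv2.imread("pics/s2.png")[130:280,300:500]
cv2.imwrite("pics/ts2.png",cv2.resize(np.hstack([a,b]),None,fx=2,fy=2))
E
```

```text
scene rim circ [534.4 356.6  37.6] n 124 z 145.6 slope deg xy [ 1.8 -0.4]
scene rim circ [534.7 359.3  46.6] n 96 z 66.6 slope deg xy [-2.   1.1]
t 13.9 at [525.  276.6 151.8] q [ 0.36  0.47 -0.19  0.91 -0.   -1.12] grip 0.12 F [ 0.1 -0.6 -1.4] tilt [ 0.  0. -1.] yaw -95.0
(524.2, 277.4, 72, -95) -> [-0.005  0.006  0.532] [-0.     0.    -0.001]
```

View pics/ts2.png

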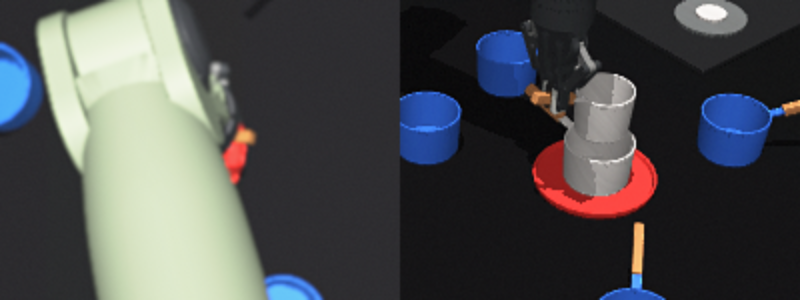

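The scene crop shows the medium held coaxially over the large, rims at (605,90) and (600,140). I shift it 2 mm towards +y, then lower it.

Emit:
apply_moves:
  series:
    - [-0.015, 0.003, 0.04, 0, 0, 0, 0]
    - [-0.015, 0.003, 0.1, 0, 0, 0, 0]
    - [-0.015, 0.003, 0.18, 0, 0, 0, 0]
    - [-0.015, 0.003, 0.26, 0, 0, 0, 0]
    - [-0.015, 0.003, 0.34, 0, 0, 0, 0]
    - [-0.015, 0.003, 0.41, 0, 0, 0, 0]
    - [-0.015, 0.003, 0.45, 0, 0, 0, 0]
    - [-0.015, 0.003, 0.47, 0, 0, 0, 0]
    - [-0.015, 0.003, 0.485, 0, 0, 0, 0]
    - [-0.015, 0.003, 0.495, 0, 0, 0, 0]
    - [-0.015, 0.003, 0.505, 0, 0, 0, 0]
    - [-0.015, 0.003, 0.505, 0, 0, 0, 0]

```text
t: 15.1
ee_pos: [524.6, 279.3, 75.9]
ee_rot: [-0.676, 0.737, -0.0, 0.0]
wrist_force: [0.3, 0.7, -1.7]
gripper_width: 0.116
finger_force: 88.1
```

Emit:
apply_moves:
  series:
    - [0, 0, 0.007, 0, 0, 0, 0]
    - [0, 0, 0.012, 0, 0, 0, 0]
    - [0, 0, 0.017, 0, 0, 0, 0]
    - [0, 0, 0.02, 0, 0, 0, 0]
    - [0, 0, 0.02, 0, 0, 0, 0]

```text
t: 15.6
ee_pos: [524.6, 279.1, 73.1]
ee_rot: [-0.676, 0.737, -0.0, 0.0]
wrist_force: [-1.1, -1.8, 1.9]
gripper_width: 0.117
finger_force: 88.6
```

```bash
python3 - <<'E'
from h import *
pot(66,90,(533,360),42,37.5,"scene")
plan([(524.2,277.4,72,-95)])
E
```

```text
scene rim circ [535.4 359.7  37.1] n 78 z 71.5 slope deg xy [-0.5 -1.3]
t 15.65 at [524.6 279.1  73.1] q [ 0.36  0.55 -0.28  0.74 -0.   -1.12] grip 0.122 F [-0.7 -1.1  2.2] tilt [ 0. -0. -1.] yaw -95.0
(524.2, 277.4, 72, -95) -> [0.011 0.002 0.007] [-0. -0.  0.]
```

Emit:
apply_moves:
  series:
    - [0, 0, 0, 0, 0, 0, 0.2]
    - [0, 0, 0, 0, 0, 0, 0.4]
    - [0, 0, 0, 0, 0, 0, 0.5]
    - [0, 0, 0, 0, 0, 0, 0.5]
    - [0, 0, -0.1, 0, 0, 0, 0.5]
    - [0, 0, -0.3, 0, 0, 0, 0.5]
    - [0, 0, -0.55, 0, 0, 0, 0.5]
    - [0, 0, -0.8, 0, 0, 0, 0.5]
    - [0, 0, -0.8, 0, 0, 0, 0.5]
    - [0, 0, -0.8, 0, 0, 0, 0.5]

```text
t: 16.65
ee_pos: [525.1, 279.6, 193.6]
ee_rot: [-0.676, 0.737, -0.0, 0.001]
wrist_force: [-0.0, -0.5, -0.1]
gripper_width: 0.498
finger_force: 0.0
```

```bash
python3 - <<'E'
from h import *
pot(66,90,(533,360),42,37.5,"scene")
plan([(490,150,195,-120),(470,10,195,-145),(465,-120,195,-170),(480,-245,195,-190),(509,-333,165,-201)])
E
```

```text
scene rim circ [535.3 360.   37.5] n 102 z 71.2 slope deg xy [ 0.2 -1.6]
t 16.7 at [524.2 279.2 192.3] q [ 0.37  0.43 -0.13  1.    0.   -1.12] grip 0.499 F [ 0.5  0.6 -0.3] tilt [-0. -0. -1.] yaw -95.0
(490, 150, 195, -120) -> [ 0.878  0.152 -0.018] [ 0.    -0.     0.291]
(470, 10, 195, -145) -> [ 0.875 -0.351 -0.   ] [ 0.    -0.     0.291]
(465, -120, 195, -170) -> [ 0.524 -0.691 -0.   ] [ 0.    -0.     0.291]
(480, -245, 195, -190) -> [ 0.046 -0.838 -0.   ] [ 0.    -0.     0.233]
(509, -333, 165, -201) -> [-0.292 -0.544  0.2  ] [ 0.    -0.     0.128]
```

Medium is nested: its rim is about 5 mm above the large's and coaxial with it. On to the small one.

Emit:
apply_moves:
  series:
    - [0.3, 0.05, -0.02, 0, 0, 0.1, 0.5]
    - [0.6, 0.1, -0.02, 0, 0, 0.2, 0.5]
    - [0.88, 0.15, -0.02, 0, 0, 0.29, 0.5]
    - [0.88, 0.15, -0.02, 0, 0, 0.29, 0.5]
    - [0.88, 0.15, -0.02, 0, 0, 0.29, 0.5]

```text
t: 17.2
ee_pos: [489.6, 148.8, 194.4]
ee_rot: [-0.5, 0.866, 0.001, -0.001]
wrist_force: [0.1, -0.0, 0.3]
gripper_width: 0.495
finger_force: 0.0
```

Emit:
apply_moves:
  series:
    - [0.3, -0.12, 0, 0, 0, 0.1, 0.5]
    - [0.6, -0.24, 0, 0, 0, 0.2, 0.5]
    - [0.87, -0.35, 0, 0, 0, 0.29, 0.5]
    - [0.87, -0.35, 0, 0, 0, 0.29, 0.5]
    - [0.87, -0.35, 0, 0, 0, 0.29, 0.5]

```text
t: 17.7
ee_pos: [471.1, 10.5, 195.1]
ee_rot: [-0.302, 0.953, 0.001, -0.0]
wrist_force: [0.6, 0.7, 0.3]
gripper_width: 0.502
finger_force: 0.0
```

Emit:
apply_moves:
  series:
    - [0.18, -0.23, 0, 0, 0, 0.1, 0.5]
    - [0.35, -0.46, 0, 0, 0, 0.2, 0.5]
    - [0.52, -0.69, 0, 0, 0, 0.29, 0.5]
    - [0.52, -0.69, 0, 0, 0, 0.29, 0.5]
    - [0.52, -0.69, 0, 0, 0, 0.29, 0.5]

```text
t: 18.2
ee_pos: [467.3, -118.2, 195.2]
ee_rot: [-0.09, 0.996, 0.001, -0.0]
wrist_force: [0.5, 0.7, 0.4]
gripper_width: 0.502
finger_force: 0.0
```

Emit:
apply_moves:
  series:
    - [0.02, -0.28, 0, 0, 0, 0.08, 0.5]
    - [0.03, -0.56, 0, 0, 0, 0.16, 0.5]
    - [0.05, -0.84, 0, 0, 0, 0.23, 0.5]
    - [0.05, -0.84, 0, 0, 0, 0.23, 0.5]
    - [0.05, -0.84, 0, 0, 0, 0.23, 0.5]

```text
t: 18.7
ee_pos: [482.3, -242.7, 195.1]
ee_rot: [0.081, 0.997, 0.001, -0.0]
wrist_force: [-0.3, 0.9, -1.1]
gripper_width: 0.5
finger_force: 0.0
```

Emit:
apply_moves:
  series:
    - [-0.1, -0.2, 0.05, 0, 0, 0.04, 0.5]
    - [-0.2, -0.4, 0.12, 0, 0, 0.08, 0.5]
    - [-0.29, -0.54, 0.2, 0, 0, 0.13, 0.5]
    - [-0.29, -0.54, 0.2, 0, 0, 0.13, 0.5]
    - [-0.29, -0.54, 0.2, 0, 0, 0.13, 0.5]
    - [-0.29, -0.54, 0.2, 0, 0, 0.13, 0.5]

```text
t: 19.3
ee_pos: [511.5, -329.2, 166.0]
ee_rot: [0.178, 0.984, 0.0, -0.0]
wrist_force: [-0.3, 0.9, -0.2]
gripper_width: 0.497
finger_force: 0.0
```

```bash
python3 - <<'E'
from h import *
c=wrist("w3");handle(c)
plan([(509,-333,62,159)])
E
```

```text
handle px [305. 239.] mean [ 506.9 -336.7   85.9] mid [ 510.6 -338.1] len 65.4 dir 159.5 z 72.2 98.1 [ 293  188   24  106 2350]
t 19.35 at [ 511.6 -329.5  166.2] q [-0.69  0.48 -0.13  0.96  0.   -0.34] grip 0.501 F [-0.1  0.4 -0.1] tilt [-0.  0. -1.] yaw 159.5
(509, -333, 62, 159) -> [ 0.008 -0.028  0.695] [ 0.    -0.     0.006]
```

View pics/w3.png

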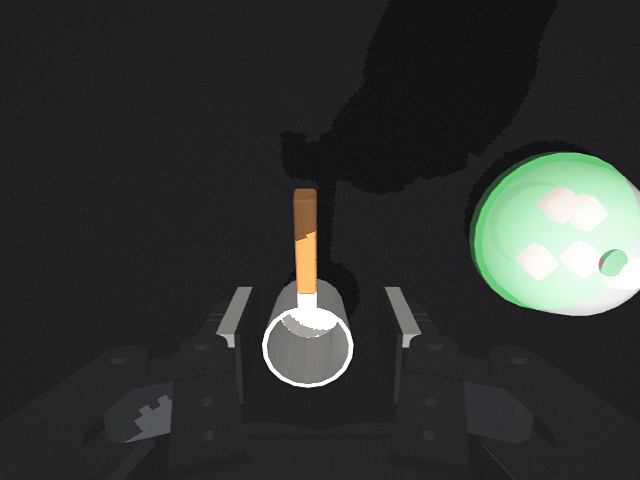

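The small handle, at (305,239), sits about 5 mm left of centre between the pads. The dish is well clear at right.

Emit:
apply_moves:
  series:
    - [0, -0.035, 0.2, 0, 0, 0, 0.5]
    - [0, -0.035, 0.45, 0, 0, 0, 0.5]
    - [0, -0.035, 0.62, 0, 0, 0, 0.5]
    - [0, -0.035, 0.69, 0, 0, 0, 0.5]
    - [0, -0.035, 0.69, 0, 0, 0, 0.5]
    - [0, -0.035, 0.69, 0, 0, 0, 0]
    - [0, -0.035, 0.69, 0, 0, 0, 0]
    - [0, -0.035, 0.69, 0, 0, 0, 0]
    - [0, -0.035, 0.69, 0, 0, 0, 0]
    - [0, -0.035, 0.69, 0, 0, 0, 0]
    - [0, -0.035, 0.69, 0, 0, 0, 0]

```text
t: 20.45
ee_pos: [510.3, -337.0, 64.0]
ee_rot: [0.18, 0.984, -0.001, 0.001]
wrist_force: [-0.5, 1.2, 7.1]
gripper_width: 0.121
finger_force: 88.3
```

```bash
python3 - <<'E'
from h import *
plan([(509,-333,62,159)])
pot(52,75,(581,-360),40,28.5,"scene")
E
```

```text
t 20.45 at [ 510.3 -337.    64. ] q [-0.7   0.59 -0.24  0.74  0.   -0.34] grip 0.121 F [-0.5  1.2  7.1] tilt [ 0.002 -0.001 -1.   ] yaw 159.3
(509, -333, 62, 159) -> [0.018 0.022 0.013] [-0.     0.002  0.004]
scene rim circ [ 584.8 -363.9   28.2] n 176 z 60.3 slope deg xy [-1.  -0.7]
```

Emit:
apply_moves:
  series:
    - [0, 0, -0.05, 0, 0, 0, 0]
    - [0, 0, -0.12, 0, 0, 0, 0]
    - [0, 0, -0.27, 0, 0, 0, 0]
    - [0, 0, -0.44, 0, 0, 0, 0]
    - [0, 0, -0.61, 0, 0, 0, 0]
    - [0, 0, -0.78, 0, 0, 0, 0]
    - [0, 0, -0.9, 0, 0, 0, 0]
    - [0, 0, -0.95, 0, 0, 0, 0]
    - [0, 0, -0.95, 0, 0, 0, 0]

```text
t: 21.4
ee_pos: [510.0, -336.9, 206.2]
ee_rot: [0.18, 0.984, -0.001, 0.001]
wrist_force: [0.6, 0.6, -1.4]
gripper_width: 0.119
finger_force: 87.8
```

```bash
python3 - <<'E'
from h import *
plan([(450,-240,205,170),(430,-120,205,180),(420,10,205,170),(420,140,205,155),(430,270,205,135),(460,380,205,115),(506,432,205,110)])
pot(180,225,(581,-360),40,28.5,"scene")
E
```

```text
t 21.4 at [ 510.  -336.9  206.2] q [-0.7   0.45 -0.07  1.05 -0.   -0.34] grip 0.119 F [ 0.6  0.6 -1.4] tilt [ 0.002 -0.002 -1.   ] yaw 159.3
(450, -240, 205, 170) -> [0.602 0.463 0.006] [-0.001  0.001 -0.124]
(430, -120, 205, 180) -> [0.27  0.765 0.   ] [ 0.     0.    -0.116]
(420, 10, 205, 170) -> [0.067 0.867 0.   ] [ 0.    -0.     0.116]
(420, 140, 205, 155) -> [0.15  0.854 0.   ] [-0.    -0.     0.175]
(430, 270, 205, 135) -> [0.306 0.814 0.   ] [ 0.    -0.     0.233]
(460, 380, 205, 115) -> [0.377 0.66  0.   ] [-0.    -0.     0.233]
(506, 432, 205, 110) -> [0.185 0.424 0.   ] [ 0.    -0.     0.058]
scene rim circ [ 584.  -364.    28.2] n 247 z 200.6 slope deg xy [-1.1  0.5]
```

Emit:
apply_moves:
  series:
    - [0.06, 0.05, 0, 0, 0, -0.01, 0]
    - [0.2, 0.15, 0, 0, 0, -0.04, 0]
    - [0.38, 0.29, 0, 0, 0, -0.08, 0]
    - [0.53, 0.41, 0, 0, 0, -0.11, 0]
    - [0.6, 0.46, 0, 0, 0, -0.12, 0]
    - [0.6, 0.46, 0, 0, 0, -0.12, 0]

```text
t: 22.05
ee_pos: [448.4, -238.6, 204.0]
ee_rot: [0.09, 0.996, 0.001, -0.001]
wrist_force: [0.1, 0.1, -1.2]
gripper_width: 0.12
finger_force: 87.9
```

Emit:
apply_moves:
  series:
    - [0.03, 0.08, 0, 0, 0, -0.01, 0]
    - [0.08, 0.23, 0, 0, 0, -0.04, 0]
    - [0.16, 0.45, 0, 0, 0, -0.08, 0]
    - [0.23, 0.66, 0, 0, 0, -0.1, 0]
    - [0.27, 0.77, 0, 0, 0, -0.12, 0]

```text
t: 22.55
ee_pos: [430.6, -117.4, 204.5]
ee_rot: [-0.0, 1.0, 0.0, -0.0]
wrist_force: [0.5, -0.5, -1.3]
gripper_width: 0.119
finger_force: 88.0
```

Emit:
apply_moves:
  series:
    - [0.01, 0.15, 0, 0, 0, 0.02, 0]
    - [0.02, 0.35, 0, 0, 0, 0.05, 0]
    - [0.04, 0.56, 0, 0, 0, 0.08, 0]
    - [0.06, 0.75, 0, 0, 0, 0.11, 0]
    - [0.07, 0.87, 0, 0, 0, 0.12, 0]

```text
t: 23.05
ee_pos: [420.7, 12.9, 204.7]
ee_rot: [0.091, 0.996, 0.0, 0.0]
wrist_force: [0.4, -0.7, -1.4]
gripper_width: 0.118
finger_force: 88.0
```

Emit:
apply_moves:
  series:
    - [0.02, 0.15, 0, 0, 0, 0.03, 0]
    - [0.06, 0.35, 0, 0, 0, 0.07, 0]
    - [0.1, 0.56, 0, 0, 0, 0.12, 0]
    - [0.13, 0.75, 0, 0, 0, 0.16, 0]
    - [0.15, 0.85, 0, 0, 0, 0.18, 0]

```text
t: 23.55
ee_pos: [422.0, 143.0, 204.7]
ee_rot: [0.224, 0.975, 0.001, 0.0]
wrist_force: [1.4, -0.2, -1.4]
gripper_width: 0.117
finger_force: 88.1
```

Emit:
apply_moves:
  series:
    - [0.05, 0.14, 0, 0, 0, 0.04, 0]
    - [0.12, 0.33, 0, 0, 0, 0.1, 0]
    - [0.2, 0.53, 0, 0, 0, 0.16, 0]
    - [0.27, 0.71, 0, 0, 0, 0.2, 0]
    - [0.31, 0.81, 0, 0, 0, 0.23, 0]
    - [0.31, 0.81, 0, 0, 0, 0.23, 0]

```text
t: 24.15
ee_pos: [433.2, 272.7, 204.4]
ee_rot: [0.387, 0.922, 0.001, 0.0]
wrist_force: [0.3, 0.6, -1.3]
gripper_width: 0.118
finger_force: 88.1
```

```bash
python3 - <<'E'
from h import *
plan([(460,380,205,115),(506,432,205,110)])
E
```

```text
t 24.15 at [433.2 272.7 204.4] q [ 0.42  0.28 -0.34  0.96  0.    1.21] grip 0.118 F [ 0.3  0.6 -1.3] tilt [ 0.001  0.001 -1.   ] yaw 134.5
(460, 380, 205, 115) -> [ 0.385  0.629 -0.003] [ 0.001 -0.     0.227]
(506, 432, 205, 110) -> [0.185 0.424 0.   ] [ 0.    -0.     0.058]
```

Emit:
apply_moves:
  series:
    - [0.06, 0.1, 0, 0, 0, 0.04, 0]
    - [0.16, 0.26, 0, 0, 0, 0.1, 0]
    - [0.26, 0.43, 0, 0, 0, 0.16, 0]
    - [0.35, 0.57, 0, 0, 0, 0.21, 0]
    - [0.385, 0.63, 0, 0, 0, 0.23, 0]
    - [0.385, 0.63, 0, 0, 0, 0.23, 0]

```text
t: 24.75
ee_pos: [460.2, 378.4, 204.2]
ee_rot: [0.54, 0.842, 0.0, 0.0]
wrist_force: [-0.6, 0.2, -0.8]
gripper_width: 0.116
finger_force: 88.1
```

Emit:
apply_moves:
  series:
    - [0.03, 0.08, 0, 0, 0, 0.01, 0]
    - [0.09, 0.2, 0, 0, 0, 0.03, 0]
    - [0.15, 0.34, 0, 0, 0, 0.05, 0]
    - [0.18, 0.42, 0.04, 0, 0, 0.06, 0]
    - [0.18, 0.42, 0.12, 0, 0, 0.06, 0]
    - [0.18, 0.42, 0.22, 0, 0, 0.06, 0]
    - [0.18, 0.42, 0.29, 0, 0, 0.06, 0]
    - [0.18, 0.42, 0.32, 0, 0, 0.06, 0]
    - [0.18, 0.42, 0.32, 0, 0, 0.06, 0]

```text
t: 25.65
ee_pos: [504.9, 427.6, 155.9]
ee_rot: [0.578, 0.816, -0.001, -0.0]
wrist_force: [0.5, 0.0, -0.9]
gripper_width: 0.119
finger_force: 88.2
```

```bash
python3 - <<'E'
from h import *
for z in((132,172,40,28.5),(66,80,42,37.5)):
    try:pot(z[0],z[1],(535,360),z[2],z[3],"scene",save="s3")
    except Exception as e:print("fail",z)
plan([(505.8,431.2,78,110)])
cv2.imwrite("pics/s3c.png",cv2.resize(cv2.imread("pics/s3.png")[130:280,300:500],None,fx=3,fy=3))
E
```

```text
scene rim circ [533.7 354.8  28.3] n 119 z 150.4 slope deg xy [-1.3  0.3]
scene rim circ [535.  360.   36.9] n 73 z 71.0 slope deg xy [-1.2 -1. ]
t 25.75 at [505.7 428.4 157.3] q [ 0.59  0.59  0.03  1.01 -0.    1.82] grip 0.12 F [-0.6 -0.8 -0.8] tilt [ 0.  0. -1.] yaw 109.5
(505.8, 431.2, 78, 110) -> [0.017 0.007 0.528] [ 0.    -0.    -0.006]
```

View pics/s3c.png

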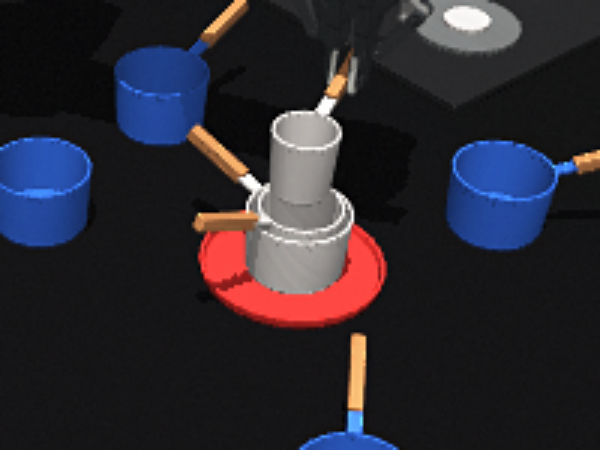

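The medium is nested in the large, with the handles apart at (220,155) and (225,222). The small, with its rim at (306,132), hangs above and slightly off centre, so I correct by about 4 mm and lower.

Emit:
apply_moves:
  series:
    - [0.024, 0.016, 0.03, 0, 0, 0, 0]
    - [0.024, 0.016, 0.08, 0, 0, 0, 0]
    - [0.024, 0.016, 0.14, 0, 0, 0, 0]
    - [0.024, 0.016, 0.22, 0, 0, 0, 0]
    - [0.024, 0.016, 0.3, 0, 0, 0, 0]
    - [0.024, 0.016, 0.37, 0, 0, 0, 0]
    - [0.024, 0.016, 0.43, 0, 0, 0, 0]
    - [0.024, 0.016, 0.465, 0, 0, 0, 0]
    - [0.024, 0.016, 0.48, 0, 0, 0, 0]
    - [0.024, 0.016, 0.49, 0, 0, 0, 0]
    - [0.024, 0.016, 0.49, 0, 0, 0, 0]

```text
t: 26.85
ee_pos: [506.8, 432.9, 83.5]
ee_rot: [0.577, 0.816, 0.0, 0.0]
wrist_force: [0.3, 0.8, -0.8]
gripper_width: 0.122
finger_force: 88.2
```

```bash
python3 - <<'E'
from h import *
plan([(507,432.5,79,110)])
pot(76,95,(535,360),34,28.5,"scene")
E
```

```text
t 26.85 at [506.8 432.9  83.5] q [ 0.6   0.66 -0.05  0.87  0.    1.83] grip 0.122 F [ 0.3  0.8 -0.8] tilt [ 0.  0. -1.] yaw 109.5
(507, 432.5, 79, 110) -> [-0.003  0.     0.03 ] [ 0.    -0.    -0.006]
scene rim circ [535.5 360.4  28.7] n 77 z 80.3 slope deg xy [0.6 1.1]
```

Emit:
apply_moves:
  series:
    - [0, 0, 0.008, 0, 0, 0, 0]
    - [0, 0, 0.014, 0, 0, 0, 0]
    - [0, 0, 0.02, 0, 0, 0, 0]
    - [0, 0, 0.025, 0, 0, 0, 0]
    - [0, 0, 0.029, 0, 0, 0, 0]
    - [0, 0, 0.031, 0, 0, 0, 0]
    - [0, 0, 0.031, 0, 0, 0, 0]

```text
t: 27.6
ee_pos: [506.6, 433.2, 79.3]
ee_rot: [0.577, 0.816, 0.0, -0.0]
wrist_force: [-2.3, 1.0, 5.0]
gripper_width: 0.117
finger_force: 88.9
```

```bash
python3 - <<'E'
from h import *
plan([(507,432.5,79,110)])
pot(72,95,(535,360),34,28.5,"scene")
E
```

```text
t 27.6 at [506.6 433.2  79.3] q [ 0.6   0.66 -0.05  0.86  0.    1.83] grip 0.117 F [-2.3  1.   5. ] tilt [ 0.     0.001 -1.   ] yaw 109.5
(507, 432.5, 79, 110) -> [-0.005  0.001  0.002] [ 0.    -0.    -0.006]
scene rim circ [535.9 360.   28.3] n 78 z 76.5 slope deg xy [0.1 1.4]
```

Seated, so I release and back off upward.

Emit:
apply_moves:
  series:
    - [0, 0, 0, 0, 0, 0, 0.2]
    - [0, 0, 0, 0, 0, 0, 0.4]
    - [0, 0, 0, 0, 0, 0, 0.5]
    - [0, 0, 0, 0, 0, 0, 0.5]
    - [0, 0, -0.1, 0, 0, 0, 0.5]
    - [0, 0, -0.3, 0, 0, 0, 0.5]
    - [0, 0, -0.55, 0, 0, 0, 0.5]
    - [0, 0, -0.8, 0, 0, 0, 0.5]
    - [0, 0, -0.95, 0, 0, 0, 0.5]
    - [0, 0, -0.95, 0, 0, 0, 0.5]
    - [0, 0, -0.95, 0, 0, 0, 0.5]

```text
t: 28.75
ee_pos: [506.9, 432.9, 222.2]
ee_rot: [0.578, 0.816, 0.001, 0.0]
wrist_force: [-0.4, 0.1, 0.3]
gripper_width: 0.496
finger_force: 0.0
```

```bash
python3 - <<'E'
from h import *
pot(72,95,(535,360),34,28.5,"scene")
pot(66,80,(535,360),42,37.5,"scene")
pot(58,76,(535,360),52,46.5,"scene",save="s4")
plan([])
cv2.imwrite("pics/s4c.png",cv2.resize(cv2.imread("pics/s4.png")[110:390,100:500],None,fx=2,fy=2))
E
```

```text
scene rim circ [535.6 360.8  28. ] n 90 z 75.6 slope deg xy [0.1 2. ]
scene rim circ [535.3 359.3  37.8] n 84 z 71.4 slope deg xy [0.4 0.7]
scene rim circ [536.2 357.9  46. ] n 84 z 66.7 slope deg xy [-1.7  0.7]
t 28.9 at [505.8 432.2 219.6] q [ 0.6   0.55  0.13  1.15 -0.    1.83] grip 0.501 F [0.4 0.1 0.1] tilt [-0.002 -0.002 -1.   ] yaw 109.5
```

View pics/s4c.png

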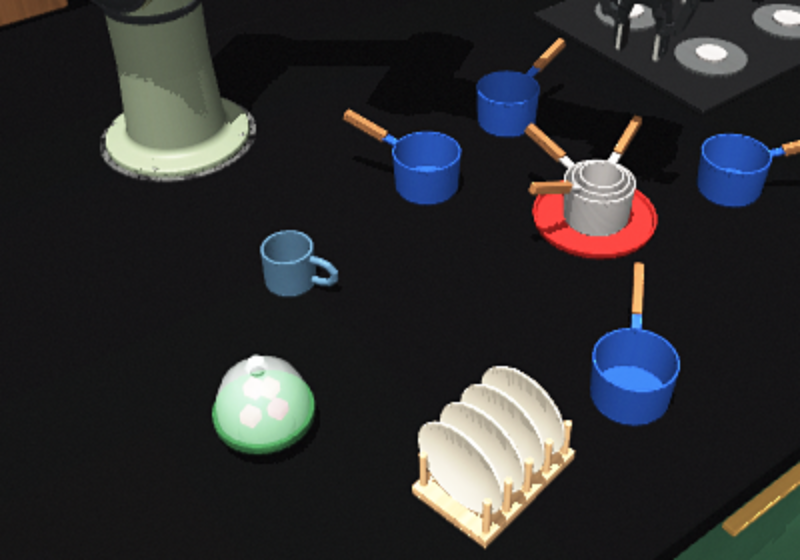

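The three cezves are nested at (600,195) on the tray, with rims at about 67, 71 and 76 mm (5 mm steps). The dish, rack and cup are undisturbed and the gripper is clear.

```bash
python3 -c "
from rig import ctrl
print(ctrl.job_done())"
```

```text
the job is handed in; nothing more can be done
None
```

The large, medium and small cezves now stand as one nested set near the middle of the red tray. Each was lowered in and let go, the dish, rack and cup were not touched, and I handed the job in at about 29 s; it gave no verdict back.

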